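# Set the pastry-case switch box

## Robot

A 6-joint arm with a two-finger parallel gripper is mounted at the origin on a cart in front of the work surface, level with it; the furniture and walls round the work are solid. World frame = base frame: x ahead of the robot, y to its left, z up, the work surface at z = 0. Lengths are in mm, angles in rad, forces in N, time in s.
With the tool pointing down it reaches from about 350 to 975 mm from the base axis. Payload 7.1 kg.
Tool frame: the origin (TCP) lies midway between the tips of the shut fingers; the grasp point (between the pads) lies 19 mm behind it (ctrl.grip_point_offset is the distance from the TCP to the grasp point, in mm); z points along the fingers, y is the line along which they close (so a half turn about z gives the same grasp; the last joint's range is limited). The gripper opens to 88 mm and grips with 3 to 60 N. Pads are 20 mm wide; open, the fingers measure 115 mm over their backs; the gripper's body (75 mm by 178 mm) begins 61 mm behind the grasp point.
Start: joints at [-1.151, 0.423, 1.63, -0, 1.089, -0.019], TCP at [265.548, -565.764, 222.675] pointing down, gripper open.
Joint ranges: [-3, 3], [-0.9, 2.11], [0.09, 2.58], [-1.31, 4.45], [0.11, 2.69], [-2.54, 2.54]. Speed limits (rad/s): [2.39, 2.39, 3.01, 3.14, 3.14, 3.14].

## Interface

Orientations are given as a rotation vector (axis times angle).
In Python, from workcell import get_obs, optics, close_job, spotter, ctrl gives the robot as it stands. The module is installed in compiled form; this text tells all that it offers.
- The arm moves only by the tool move_arm, never from a script. Its argument "rows" is a list of rows, each a list of 5 numbers: the shift along the tool's x, y, z in cm, then the turn about the tool's z in degrees, then the opening in per cent of the stroke, from 0 (shut) to 100 (fully open). A call has 1 to 10 rows; each row shifts and turns the commanded pose from where the row before left it, along the tool's axes as they then stand; what a row does not reach is not made up. A row lasts 1/8 s, in which the tool goes at most 62.5 mm and 10.7 degrees, less where a joint would pass 70% of its speed; a pose out of reach is approached as far as the arm can. A call with a gripper value outside its range is refused whole. The fingers move at their own pace and stop on an object; the grip force is fixed at half the most. Time passes only in rows, so rows that do not move let the fingers close. It gives the time, the measured TCP pose, the force, the opening and the grip force at its end, in the units of the state.
- get_obs(): the state, without advancing time (a new reading comes with each control period).
- optics.get_image(name): name is "side" or "top" or "wrist"; returns the picture (480x640x3 uint8, blue, green, red); there is no depth.
- optics.calibration(name): a dict with "camera_matrix" (3x3 intrinsics, pixels), "xyz" and "orientation" of the camera in the world. Camera axes: x right, y down, z forward; pixel columns grow to the right and rows downward; lengths in mm; the calibration is good to about 2 mm. The wrist camera is an equidistant fisheye: a pixel r from the principal point sees the ray r / f radians off the axis. A picture is of the moment at which its call begins: read the wrist's pose just before it. calibration takes no time and is no camera call; for the wrist camera it gives the pose at the moment of the call.
- close_job(): hands the job in; it is judged then, once.
Trained networks look in the newest picture that a camera, given by its name, has taken for a name from the list of things; names that differ only in an ending like _2 or _b are one class to them, and where a whole thing is asked for, a point or a joint stands for the part that bears it (a point fixed in the world has none). Each returns a list of dicts, best first, with "conf" (0 to 1); they miss things now and then, are a little off and sometimes report something else, mostly with a low value. They report only what shows in the picture. A call takes as long as a camera call.
- spotter.find_in(camera, label): "point" ([column, row] in pixels, amid what is visible of it).
- spotter.regions_of(camera, label): "region" (480x640 bool, what is visible of it) and "point" ([column, row] in pixels, amid what is visible of it).
The state is a dict: "t": time; "qpos": joint angles; "qvel": joint speeds; "joint_torque": joint torques, N m; "ee_pos": TCP position; "orientation": TCP orientation; "ft_force": force on the tool from outside, world axes, zero at the start; "moment": the same for the moment, N m; "width": finger opening in mm; "grasp_force": force on a finger pad.
Only numpy, scipy, OpenCV 4.12 (cv2) and the standard library are available. Lean on these libraries where they do the work, as an engineer would, in place of code of your own. Each camera call takes 0.05 s, during which the arm holds its last target. There are 200 camera calls.

## Task

Get the pastry case ready for warm bakes with the small grey switch box on the worktop: leave it with the red toggle (shelf heater) and the yellow toggle (case light) on and the blue toggle (cooling fan) off, each leaning fully over. A toggle is on when it leans towards the edge of the box that has the three green lamp lenses, and off when it leans to the opposite edge.

Things in the scene. Friction and masses are not known exactly. Their poses are not given: they have to be found in the camera images.
- bank: Grey switch box with aluminium face, 116 (x) by 184 (y) by 38 mm high, fixed to the worktop, turned up to 23 degrees. Origin: centre of its underside; z up; +x points to the edge with three green lamp lenses, farther from the robot. Three toggles stand in a row on it (x = 0; y = -48, 0 and 48 mm): one red, one yellow, one blue, in varying order.
- red_tip (a point): Top end of the red toggle: red cap 11 mm thick (box x), 15 wide, 30 long, on a thin stem; 50 mm from its pivot, which is 44 mm above the worktop in the row. It swings along the box's x only: at rest this point is 22 mm to +x of the row (on) or 22 mm to -x (off), 89 mm above the worktop. Pushed sideways (under 2 N) past upright, it falls to the other side by itself and stays. Place in the row varies.
- yellow_tip (a point): Top end of the yellow toggle: yellow cap 11 mm thick (box x), 15 wide, 30 long, on a thin stem; 50 mm from its pivot, which is 44 mm above the worktop in the row. It swings along the box's x only: at rest this point is 22 mm to +x of the row (on) or 22 mm to -x (off), 89 mm above the worktop. Pushed sideways (under 2 N) past upright, it falls to the other side by itself and stays. Place in the row varies.
- blue_tip (a point): Top end of the blue toggle: blue cap 11 mm thick (box x), 15 wide, 30 long, on a thin stem; 50 mm from its pivot, which is 44 mm above the worktop in the row. It swings along the box's x only: at rest this point is 22 mm to +x of the row (on) or 22 mm to -x (off), 89 mm above the worktop. Pushed sideways (under 2 N) past upright, it falls to the other side by itself and stays. Place in the row varies.

How it is judged:
By the outcome, as a careful person would: the job done as asked, in the order asked, and still so for the second after the job is handed in, with the robot touching nothing.
It also fails if it takes over 34 s, if anything falls off the work surface, if the arm or the gripper's body presses on something with over 40 N, if the wrist force passes 120 N, or if a joint passes its speed limit or range.

## Working session

There is one attempt and no reset: what is moved stays moved. The work goes in short steps, Python scripts to look and compute and a tool call to move; the robot and the scene stay as the last step left them, time stands still between calls to the robot, and variables do not carry over. Pictures are saved under pics/ and viewed, at most 10 in all, crops included, and the job is handed in when it is done.

Besides the shell and the picture viewer there is one more tool, called after "Emit:" by a JSON object that holds its "fn" and its "kwargs". move_arm: Moves the arm, as the interface text tells. Its arguments: {"type":"object","properties":{"rows":{"type":"array","items":{"type":"array","items":{"type":"number"}}}},"required":["rows"]}

```bash
mkdir -p pics; cat > h.py <<'E'
import numpy as np,cv2
from scipy.spatial.transform import Rotation as R
from workcell import get_obs, optics, close_job, spotter, ctrl
def ray(cam,p):
    c=optics.calibration(cam);K=np.array(c["camera_matrix"]);o=np.array(c["orientation"])
    M=o if o.shape==(3,3) else R.from_rotvec(o).as_matrix()
    return np.array(c["xyz"]),M@np.linalg.inv(K)@np.array([p[0],p[1],1.])
def onz(cam,p,z):
    o,d=ray(cam,p);return o+d*(z-o[2])/d[2]
def tri(a,pa,b,pb):
    o1,d1=ray(a,pa);o2,d2=ray(b,pb)
    s=np.linalg.lstsq(np.c_[d1,-d2],o2-o1,rcond=None)[0]
    x,y=o1+d1*s[0],o2+d2*s[1];return (x+y)/2,np.linalg.norm(x-y)
E
python3 - <<'E'
from h import *
s=get_obs();print(s["t"],s["ee_pos"],s["orientation"],s["width"])
ims={c:optics.get_image(c) for c in("top","side")}
for c in ims:cv2.imwrite(f"pics/{c}0.png",ims[c]);print(optics.calibration(c))
for l in("bank","red_tip","yellow_tip","blue_tip"):
    P={}
    for c in ims:
        f=spotter.find_in(c,l);print(l,c,[(np.round(q["point"],1),round(q["conf"],2)) for q in f[:3]])
        if f:P[c]=f[0]["point"];print("  z89",onz(c,P[c],89).round(1),"z38",onz(c,P[c],38).round(1))
    if len(P)==2:print("  tri",tri("top",P["top"],"side",P["side"]))
E
```

```text
0.0 [ 265.35149769 -565.28704637  221.93535257] [-3.06482893e+00 -6.83511318e-01  5.08614178e-04] 87.7940397168257
{'camera_matrix': array([[601.28852652,   0.        , 320.26934378],
       [  0.        , 601.28852652, 246.48508849],
       [  0.        ,   0.        ,   1.        ]]), 'xyz': array([499.53689724,  22.26569731, 938.70776841]), 'orientation': array([-2.22791209,  2.17653154, -0.04155573])}
{'camera_matrix': array([[586.67457855,   0.        , 312.92033323],
       [  0.        , 586.67457855, 232.87920424],
       [  0.        ,   0.        ,   1.        ]]), 'xyz': array([276.98510481, 635.83641816, 614.50592617]), 'orientation': array([-0.56227074,  2.61989497, -1.28504349])}
bank top [(array([369.4, 230.1]), 0.65)]
  z89 [556.4 -46.3  89. ] z38 [559.9 -50.5  38. ]
bank side [(array([314.7, 245.9]), 0.66)]
  z89 [529.   42.1  89. ] z38 [553.4 -15.5  38. ]
  tri (array([565.11390118, -51.73758512,   6.930213  ]), np.float64(6.799517790839007))
red_tip top []
red_tip side [(array([337.9, 201.4]), 0.61)]
  z89 [540.3 -74.2  89. ] z38 [ 565.9 -143.1   38. ]
yellow_tip top [(array([341.1, 203.9]), 0.73)]
  z89 [592.7  -5.5  89. ] z38 [598.3  -7.1  38. ]
yellow_tip side [(array([286.9, 225.5]), 0.66)]
  z89 [585.6  15.6  89. ] z38 [615.5 -44.6  38. ]
  tri (array([595.38099127,  -5.77470401,  71.06091553]), np.float64(1.4961926701889667))
blue_tip top [(array([371.2, 209.7]), 0.49)]
  z89 [585.5 -48.3  89. ] z38 [590.6 -52.5  38. ]
blue_tip side [(array([306.9, 208.6]), 0.52)]
  z89 [576.4 -36.1  89. ] z38 [ 605.5 -101.3   38. ]
  tri (array([584.76743098, -49.95561881,  77.70127554]), np.float64(3.9407574955735853))
```

```bash
python3 -c "
import cv2
a=cv2.imread('pics/top0.png')[130:330,270:470];b=cv2.imread('pics/side0.png')[150:350,220:420]
cv2.imwrite('pics/c0.png',cv2.resize(cv2.hconcat([a,b]),(800,400),interpolation=2))"
```

```text
(no output)
```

View pics/c0.png

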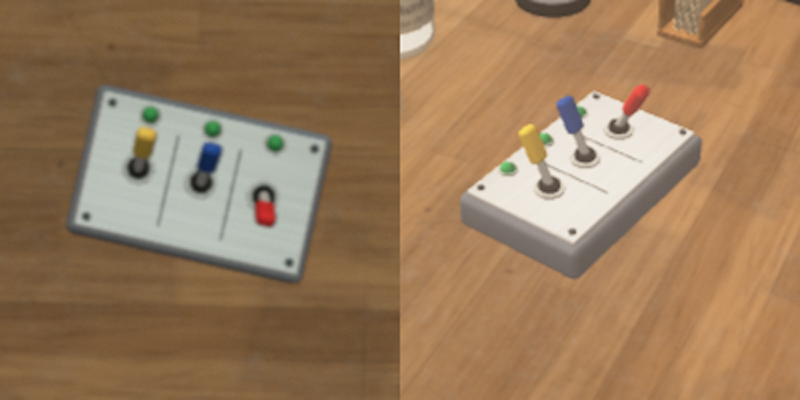

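View pics/top0.png

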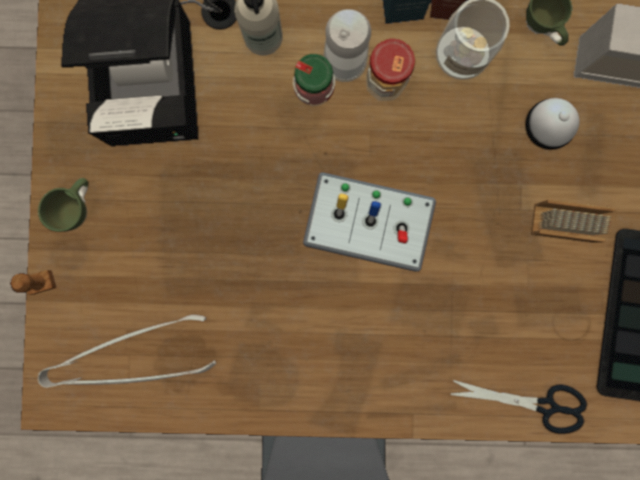

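View pics/side0.png

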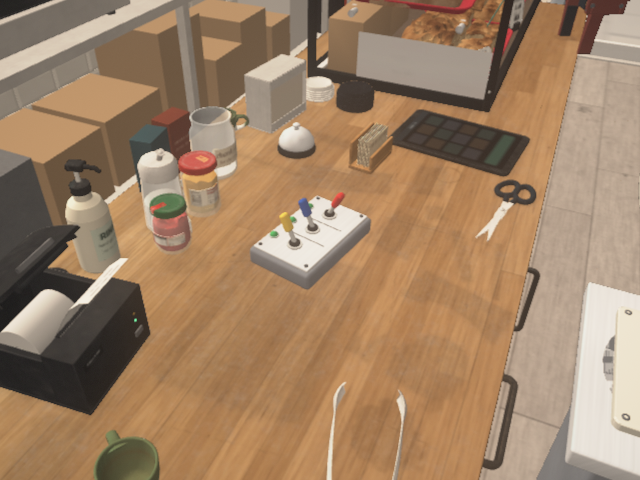

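The top view (crop at twice the scale) shows yellow leaning to the lamps (on), blue leaning to the lamps (on) and red leaning away (off). The pivots are at about (339,213.5), (370.5,220.5) and (401.5,227.5) in the top image. So red has to be pushed to +x and blue to -x.

```bash
python3 - <<'E'
from h import *
piv={n:onz("top",p,43)for n,p in dict(y=(339,213.5),b=(370.5,220.5),r=(401.5,227.5)).items()}
ax=piv["y"]-piv["r"];print(np.linalg.norm(ax)/2)
yw=np.arctan2(-ax[0],ax[1]);print("yaw",np.degrees(yw),{k:v.round(1) for k,v in piv.items()})
s=get_obs();M=R.from_rotvec(s["orientation"]).as_matrix();print("toolx",np.degrees(np.arctan2(M[1,0],M[0,0])))
bx=np.array([np.cos(yw),np.sin(yw)]);by=np.array([-bx[1],bx[0]])
for n,dx in(("r",-47),("b",47)):
    t=piv[n][:2]+dx*bx;d=t-s["ee_pos"][:2];print(n,t,"tool shift mm x,y",d@bx,-(d@by))
# side check: project pivots
o=optics.calibration("side");v=cv2.projectPoints
for k,p in piv.items():
    Mx=R.from_rotvec(o["orientation"]).as_matrix();q=np.array(o["camera_matrix"])@Mx.T@(p-o["xyz"]);print(k,q[:2]/q[2])
E
```

```text
47.79340709997571
yaw -11.324550752776668 {'y': array([583.3,  -4.2,  43. ]), 'b': array([573.9, -51.4,  43. ]), 'r': array([564.5, -97.9,  43. ])}
toolx 25.138761066892187
r [518.44881689 -88.65201061] tool shift mm x,y 154.31384396055688 -517.4663390528834
b [620.008507  -60.6403345] tool shift mm x,y 248.39567907267917 -564.8755465647215
y [294.18397294 242.50061037]
b [312.05205705 227.27385951]
r [328.59240141 213.28183198]
```

Emit:
{"fn": "move_arm", "kwargs": {"rows": [[0,0,0,9.2,0],[0,0,0,9.1,0],[0,0,0,9.1,0],[0,0,0,9.1,0],[2.5,-5,0,0,0],[2.5,-5,0,0,0],[2.5,-5,0,0,0],[2.5,-5,0,0,0],[2.5,-5,0,0,0],[0,0,0,0,0]]}}

```text
t: 1.75
ee_pos: [439.2, -342.7, 222.9]
orientation: [-3.127, 0.303, -0.001]
ft_force: [0.1, -0.3, -0.3]
width: 0.4
grasp_force: 0.0
```

Emit:
{"fn": "move_arm", "kwargs": {"rows": [[1,-5,0,0,0],[1,-5,0,0,0],[0.9,-5,0,0,0],[0,-5,0,0,0],[0,-5,0,0,0],[0,-1.7,0,0,0],[0,0,0,0,0],[0,0,0,0,0]]}}

```text
t: 2.75
ee_pos: [518.2, -90.7, 222.7]
orientation: [3.126, -0.313, -0.0]
ft_force: [0.4, -0.5, -1.0]
width: 0.6
grasp_force: 0.0
```

```bash
cat >> h.py <<'E'
def st():
    s=get_obs();M=R.from_rotvec(s["orientation"]).as_matrix();yw=np.radians(-11.32)
    bx=np.array([np.cos(yw),np.sin(yw)]);by=np.array([-bx[1],bx[0]])
    d=s["ee_pos"][:2]-np.array([573.9,-51.4]);print("t",s["t"],"box x,y",d@bx,d@by,"z",s["ee_pos"][2],"yaw",np.degrees(np.arctan2(M[1,0],M[0,0])),"w",s["width"],"F",s["ft_force"])
E
python3 -c "from h import *;st()"
```

```text
t 2.75 box x,y -46.89980642634948 -49.44594029626034 z 222.65845066949558 yaw -11.423846572248886 w 0.6450401799490998 F [ 0.4338332  -0.48633674 -1.0016202 ]
```

Emit:
{"fn": "move_arm", "kwargs": {"rows": [[0,0,5,0,0],[0,0,5,0,0],[0,0,5.2,0,0],[0,0,0,0,0],[1,0,0,0,0],[1,0,0,0,0],[1,0,0,0,0],[0.6,0,0,0,0],[0.5,0,0,0,0],[0,0,0,0,0]]}}

```text
t: 4.0
ee_pos: [558.8, -97.3, 70.7]
orientation: [3.126, -0.311, 0.0]
ft_force: [1.0, 0.0, -0.9]
width: 0.7
grasp_force: 0.0
```

```bash
python3 - <<'E'
from h import *
st();b=optics.get_image("side")[150:350,220:420];cv2.imwrite("pics/s1.png",cv2.resize(b,(500,500)))
E
```

```text
t 4.0 box x,y -5.765648583509124 -47.94430339259454 z 70.71587887853906 yaw -11.350799962649784 w 0.6681727825449887 F [ 0.96173955  0.01982515 -0.8634315 ]
```

View pics/s1.png

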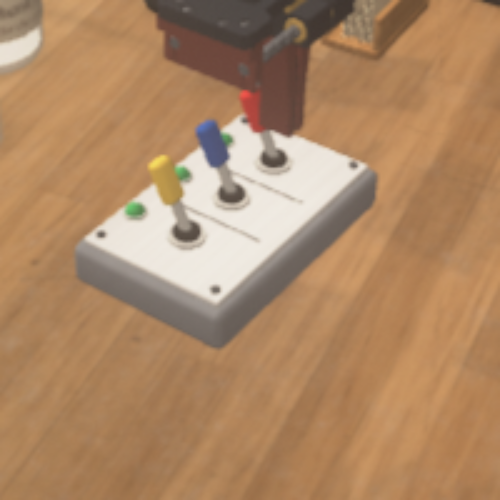

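Red now leans to the lamps, parallel to the other two. Next I back off, lift, and go round to the lamp side of blue.

Emit:
{"fn": "move_arm", "kwargs": {"rows": [[-1,0,0,0,0],[0,0,-5,0,0],[0,0,-3,0,0],[0,0,0,0,0],[3.3,-2.4,0,0,0],[3.2,-2.4,0,0,0],[0,0,0,0,0],[0,0,0,0,0]]}}

```text
t: 5.05
ee_pos: [620.0, -61.0, 149.1]
orientation: [3.126, -0.31, -0.005]
ft_force: [-0.5, -0.3, 0.3]
width: 0.5
grasp_force: 0.0
```

```bash
python3 -c "from h import *;st()"
```

```text
t 5.05 box x,y 47.118501125545514 -0.3314860049933395 z 149.06944162009174 yaw -11.339354728661169 w 0.46451333871101613 F [-0.54758888 -0.28929238  0.32769086]
```

Emit:
{"fn": "move_arm", "kwargs": {"rows": [[0,0,4,0,0],[0,0,3.9,0,0],[0,0,0,0,0],[-1,0,0,0,0],[-1,0,0,0,0],[-1,0,0,0,0],[-0.6,0,0,0,0],[-0.5,0,0,0,0],[0,0,0,0,0],[0,0,0,0,0]]}}

```text
t: 6.3
ee_pos: [582.0, -53.0, 71.7]
orientation: [3.126, -0.311, 0.0]
ft_force: [-0.2, -0.1, -0.4]
width: 0.6
grasp_force: 0.0
```

Emit:
{"fn": "move_arm", "kwargs": {"rows": [[1,0,0,0,0],[0,0,-5,0,0],[0,0,-5,0,0],[0,5,-2,0,0],[0,6,0,0,0],[0,6,0,0,0],[0,6,0,0,0],[0,0,0,0,0],[0,0,0,0,0]]}}

```text
t: 7.42
ee_pos: [546.4, -280.5, 191.5]
orientation: [-3.126, 0.312, 0.0]
ft_force: [-0.2, 0.0, -0.5]
width: 0.2
grasp_force: 0.0
```

```bash
python3 - <<'E'
from h import *
st();b=optics.get_image("side")[150:350,220:420];a=optics.get_image("top")[130:330,270:470];cv2.imwrite("pics/s2.png",cv2.resize(cv2.hconcat([a,b]),(800,400)))
E
```

```text
t 7.425 box x,y 18.047885573255833 -230.05360064437912 z 191.49016069068105 yaw -11.41275247193388 w 0.20341291354877317 F [-0.17569831  0.00412121 -0.54244531]
```

View pics/s2.png

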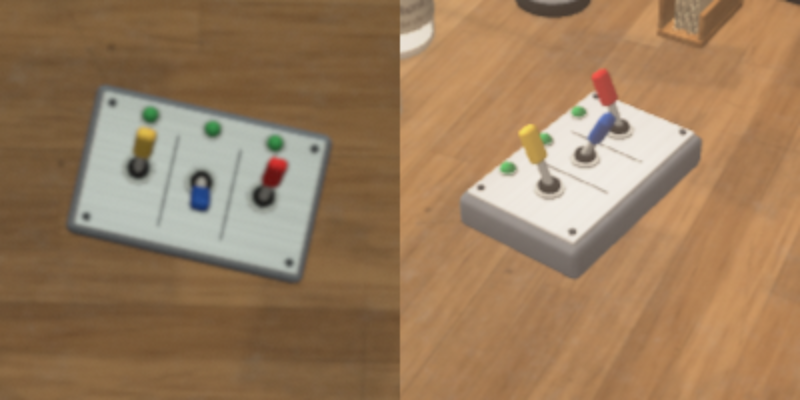

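Both views show red and yellow leaning fully to the lamps, blue leaning fully away, and the arm clear of the box.

```bash
python3 -c "from workcell import close_job;print(close_job())"
```

```text
the job is handed in; nothing more can be done
None
```

The job is handed in: red and yellow are on, blue is off, each leaning fully over, with the arm clear of the box after about 7.5 s.

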